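# Load a brass slug into the hat-iron heater past its sprung flap

### The arm

A 6-joint arm with a two-finger parallel gripper is mounted at the origin on the work surface. World frame = base frame: x ahead of the robot, y to its left, z up, the work surface at z = 0. Lengths are in m, angles in rad, forces in N, time in s.
With the tool pointing down it reaches from about 0.375 to 0.9 m from the base axis. Payload 3.1 kg.
Tool frame: the origin (TCP) lies at the very end of the fingers, on their centre line; the grasp point (between the pads) lies 19 mm behind it (robot.grip_depth is the distance from the TCP to the grasp point, in m); z points along the fingers, y is the direction in which the jaws open and shut (so a half turn about z gives the same grasp; the last joint's range is limited). The gripper opens to 87 mm and grips with 3 to 60 N. Pads are 19 mm wide; open, the fingers measure 117 mm over their backs; the gripper's body (75 mm by 190 mm) begins 51 mm behind the grasp point.
Start: joints at [-1.395, 0.527, 1.433, -0, 1.181, -0.178], TCP at [0.217, -0.586, 0.188] pointing down, gripper open.
Joint ranges: [-3.08, 3.08], [-0.75, 2.2], [0.22, 2.44], [-1.43, 4.57], [0, 2.65], [-2.85, 2.85]. Speed limits (rad/s): [2.79, 2.79, 3.14, 3.14, 3.14, 3.14].

### API

Orientations are given as a unit quaternion [x, y, z, w].
In Python, from rig import robot gives the robot as it stands.
- The arm moves only by the tool drive_tool, never from a script. Its argument "series" is a list of rows, each a list of 7 numbers: the shift along the tool's x, y, z in m, then the turn, a rotation vector about the tool's x, y, z in degrees, then the opening, from 0 (shut) to 1 (fully open). A call has 1 to 5 rows; each row shifts and turns the commanded pose from where the row before left it, along the tool's axes as they then stand; what a row does not reach is not made up. A row lasts 1/8 s, in which the tool goes at most 62.5 mm and 10.7 degrees, less where a joint would pass 70% of its speed; a pose out of reach is approached as far as the arm can. A call is refused whole if a number of a shift passes 0.0625 or a number of a turn 10.7, either way. A call with a gripper value outside its range is refused whole. The fingers move at their own pace and stop on an object; "squeeze" is the grip in N (left out, the last holds). Time passes only in rows, so rows that do not move let the fingers close. It gives the time, the measured TCP pose, the force and the opening at its end, in the units of the state.
- robot.get_obs(): the state, without advancing time (a new reading comes with each control period).
- robot.camera(name): name is "scene" or "side" or "wrist"; returns (picture, depth): 480x640x3 uint8, blue, green, red; 480x640 float32, m along the optical axis (not along the pixel's ray), 0 where there is no reading.
- robot.camera_model(name): a dict with "fx", "fy", "cx", "cy" (pixels), "k1" (the pictures are not rectified: a ray, as slopes to the right and down, at radius r is drawn at 1 + k1 r^2 times it, then the intrinsics apply), "R" (3x3) and "t" (3): a world point X has camera coordinates R X + t. Camera axes: x right, y down, z forward; pixel columns grow to the right and rows downward; lengths in m; the calibration is good to about 2 mm. A picture is of the moment at which its call begins: read the wrist's pose just before it. camera_model takes no time and is no camera call; for the wrist camera it gives the pose at the moment of the call.
- robot.hand_in(): hands the job in, once; it reports no verdict.
The state is a dict: "time": time; "q": joint angles; "joint_velocities": joint speeds; "joint_torque": joint torques, N m; "position": TCP position; "tool_rot": TCP orientation; "ft_force": force on the tool from outside, world axes, zero at the start; "moment": the same for the moment, N m; "grip_width": finger opening in m.
Only numpy, scipy, OpenCV 4.12 (cv2) and the standard library are available. Lean on these libraries where they do the work, as an engineer would, in place of code of your own. Each camera call takes 0.05 s, during which the arm holds its last target. There are 200 camera calls.

### The job

Load the brass slug into the heater: with one fingertip press the red pedal down and keep it down so that the white flap stays up clear of the slug, and with the other fingertip push the slug by its blue plate along the lane, under the flap, until it is fully home against the stop. Then let go of the pedal so the flap closes behind the slug's body, and move away. Push only: do not lift or tip the slug, never let the flap bear on it, and leave the spool, jar and brush where they stand.

Things in the scene. Friction and masses are not known exactly. Their poses are not given: they have to be found in the camera images.
- heater: Small fixed bench heater (off). Origin: bench top, lane centre line, plane of the flap. x = push direction into it, y = towards the pedal, z up. Base plate 4 mm thick, x -210 to 125, y -40 to 120 mm. Lane rails: tops z 16 mm, inner faces y +-17 mm, from x -180 mm. Behind the flap: green tunnel, x 8 to 125, y -32 to 32 mm, top z 66 mm; beside it a grey box of like height (y 35 to 117 mm).
- stop (a point): The end stop inside the tunnel where the slug's nose arrives: heater x = 72, y = 0, z = 16 mm.
- shaft (a point): Middle of the flap's hinge shaft (radius 4 mm), which runs along heater x from -207 to 0 mm at y = 45, z = 44 mm, between pedal and lane, on a post at either end. Does not move.
- pedal (a point): Red plate, one piece with the flap, on the +y side of the shaft: 180 mm along the lane (heater x -197 to -17), 4 to 60 mm out from the hinge axis, 4 mm thick. This point: middle of its upper face. Closed, it slopes up outwards 0.2 rad; 35 mm out its upper face is at z = 54 mm, and at 33 mm when flap_angle = 0.6. A fingertip can slide along it in x while keeping it down.
- flap: Flap in one piece with the red pedal. Origin: on the hinge axis at heater x = 0 (y = 45, z = 44 mm). Its white blade, 4 mm thick, 34 mm wide, crosses the lane at heater x = 0. Closed, its lower edge is at z = 17 mm: the slug's tail passes under it, the slug's body (top at 28 mm) does not. It swings up and towards -y, and clears the body from flap_angle = 0.4 rad on.
- flap_angle (a joint): Angle of pedal and flap, rad: 0 = closed, 0.8 = pedal fully down. A spring closes it when released. Pressed 35 mm out from the axis it takes about 4 N to start and 6 to 8 N fully down. Pushing the slug against the closed blade does not open it.
- slug: Loose brass slug, 0.25 to 0.45 kg, in the lane before the flap, underside at z = 4 mm. Origin: under the centre of its blue push plate; x points to its nose. Plate: x -4 to 4 mm, 26 wide, 55 high (top z 59 mm). Tail: x 4 to 54 mm, 10 x 10. Body: x 54 to 114 mm, 30 wide, 24 high. Home, its origin is at heater x = -42 mm: plate and tail stay outside, the body lies 12 mm past the flap.
- nose (a point): Centre of the slug's front face, 114 mm ahead of the slug's origin and 12 mm over its underside.
- spool: Wooden thread spool, 40 mm diameter, 44 mm high, origin at the centre of its underside. Bystander.
- tin: Small amber glass jar with a steel cap, 52 mm diameter, 62 mm high, origin at the centre of its underside. Bystander.
- brush: Wooden hat brush, bristles down, 110 x 36 mm, 36 mm high, origin at the centre of its underside, x along its length. Bystander.
Not all that is in view belongs to the job. Several things have the shape of the slug; the one meant has the colours described above.

How it is judged:
By the outcome, as a careful person would: the job done as asked, in the order asked, and still so for the second after the job is handed in, with the robot touching nothing.
It also fails if it takes over 40 s, if anything falls off the work surface, if the arm or the gripper's body presses on something with over 40 N, if the wrist force passes 120 N, or if a joint passes its speed limit or range.

## Working session

There is one attempt and no reset: what is moved stays moved. The work goes in short steps, Python scripts to look and compute and a tool call to move; the robot and the scene stay as the last step left them, time stands still between calls to the robot, and variables do not carry over. Pictures are saved under pics/ and viewed, about 8 in all and at most 12, crops included, and the job is handed in when it is done.

Besides the shell and the picture viewer there is one more tool, called after "Emit:" as name([rows], argument=value, ...), one row to a line, values as JSON. drive_tool: Moves the arm, as the interface text tells. Its arguments: {"type":"object","properties":{"series":{"type":"array"},"squeeze":{"type":"number"}},"required":["series"]}

```bash
mkdir -p pics; ls; cat > h.py <<'E'
import numpy as np,cv2
from rig import robot
def model(n):
    m=robot.camera_model(n);return m,np.array(m["R"]),np.array(m["t"])
def ray(n,u,v):
    m,R,t=model(n);k=m["k1"]
    d=np.array([(u-m["cx"])/m["fx"],(v-m["cy"])/m["fy"]]);s=d.copy()
    for _ in range(20): s=d/(1+k*(s@s))
    return -R.T@t, R.T@np.array([s[0],s[1],1.])
def onplane(n,u,v,z):
    o,d=ray(n,u,v);return o+d*(z-o[2])/d[2]
def atdepth(n,u,v,dep):
    o,d=ray(n,u,v);return o+d*dep
def proj(n,X):
    m,R,t=model(n);c=R@np.array(X)+t;s=c[:2]/c[2];s=s*(1+m["k1"]*(s@s))
    return np.array([m["fx"]*s[0]+m["cx"],m["fy"]*s[1]+m["cy"]])
E
python3 - <<'E'
from h import *
o=robot.get_obs();print(o)
for n in("scene","side"):
    p,d=robot.camera(n);cv2.imwrite(f"pics/{n}0.png",p);np.save(f"{n}0.npy",d);print(n,-model(n)[1].T@model(n)[2])
E
```

```text
pics
{'time': 0.0, 'q': array([-1.39450509e+00,  5.28479543e-01,  1.43389991e+00, -2.20521476e-05,
        1.18141785e+00, -1.78507104e-01]), 'joint_velocities': array([ 0.00014827, -0.00156693, -0.00123475,  0.00041686,  0.00097325,
        0.00047387]), 'joint_torque': array([-1.20392549e-03, -4.40050864e+01, -1.76591563e+01,  6.32253173e-02,
        5.84886339e-02, -1.75032460e-04]), 'position': array([ 0.21699744, -0.58525139,  0.18746428]), 'tool_rot': array([ 9.84304651e-01,  1.76474185e-01, -8.97479100e-06, -1.10233551e-03]), 'ft_force': array([ 0.11610001,  0.65235145, -0.33233516]), 'moment': array([-0.00552627,  0.02995692, -0.00177357]), 'grip_width': 0.08719495110012253}
scene [ 0.97664629 -0.31649357  0.73872963]
side [0.20296175 0.83748332 0.73168912]
```

View pics/scene0.png

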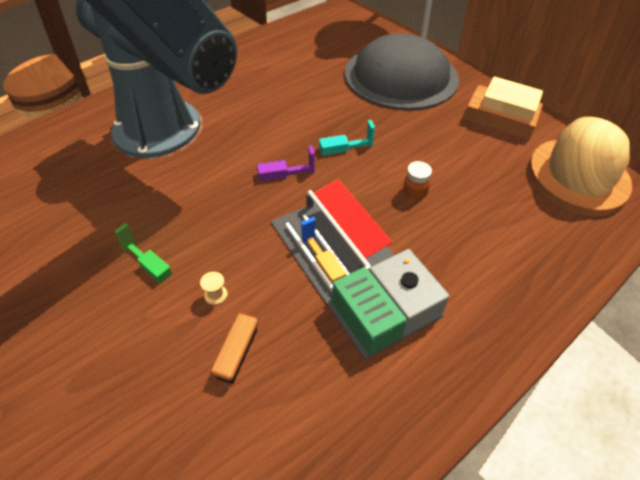

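View pics/side0.png

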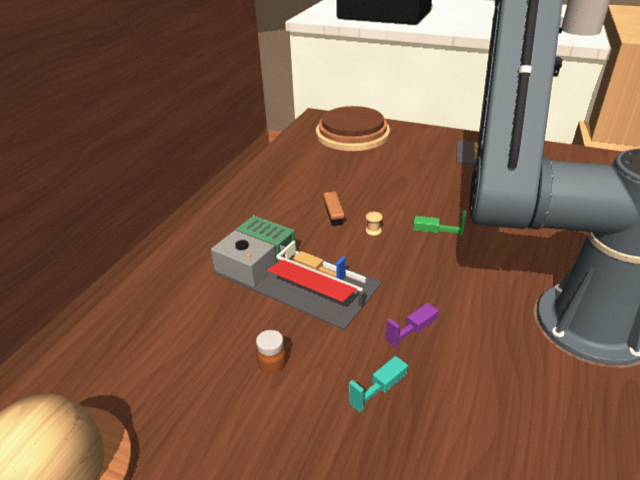

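The slug meant has the blue plate at scene (308,228) and the brass body at (328,265). These have the same shape but the wrong colours: green (145,255), purple (285,168) and cyan (345,143). Next I measure the heater frame and check the choice in a close crop.

```bash
cat > m.py <<'E'
from h import *
def mask(p,name):
    h=cv2.cvtColor(p,cv2.COLOR_BGR2HSV)
    lo,hi={"red":((0,200,120),(4,255,255)),"green":((65,90,40),(85,220,200)),"blue":((105,150,60),(125,255,255)),"brass":((12,130,170),(24,255,255))}[name]
    return cv2.inRange(h,lo,hi)
def big(m):
    c=max(cv2.findContours(m,0,1)[0],key=cv2.contourArea);return c
E
python3 - <<'E'
from m import *
for n,roi in(("scene",(220,150,460,370)),("side",(200,200,400,340))):
    p=cv2.imread(f"pics/{n}0.png");d=np.load(f"{n}0.npy")
    x0,y0,x1,y1=roi;R=np.zeros(p.shape[:2],np.uint8);R[y0:y1,x0:x1]=255
    for c in("red","green","blue","brass"):
        k=mask(p,c)&R
        if k.sum()==0: print(n,c,'none');continue
        q=big(k);f=np.zeros_like(k);cv2.drawContours(f,[q],-1,255,-1);f=cv2.erode(f,np.ones((3,3)))if c!="brass" and c!="blue" else f
        v,u=np.nonzero(f&k);P=np.array([atdepth(n,a,b,d[b,a]) for a,b in zip(u,v) if d[b,a]>0])
        if c=="green": P=P[P[:,2]>.058]
        print(n,c,cv2.contourArea(q),"ctr",u.mean(),v.mean(),"mean",P.mean(0).round(4),"z",np.percentile(P[:,2],[2,50,98]).round(4))
        r=cv2.minAreaRect((P[:,:2]*1000).astype(np.float32));print("  rect",np.round(r[0],1),np.round(r[1],1),round(r[2],2)); print(cv2.boxPoints(r).round(1).tolist())
    cv2.imwrite(f"pics/{n}_crop.png",cv2.resize(p[y0:y1,x0:x1],None,fx=3,fy=3,interpolation=cv2.INTER_CUBIC)[:600])
# bystanders
E
```

```text
scene red 2190.5 ctr 353.0106598984772 217.7761421319797 mean [0.5424 0.1273 0.052 ] z [0.0465 0.0519 0.0573]
  rect [537.9 128.3] [ 47.2 175.2] 79.66
[[447.5, 120.80000305175781], [619.7999877929688, 89.4000015258789], [628.2999877929688, 135.8000030517578], [456.0, 167.3000030517578]]Traceback (most recent call last):
  File "<stdin>", line 9, in <module>
  File "h.py", line 13, in atdepth
    o,d=ray(n,u,v);return o+d*dep
        ~~~^^^^^^^
  File "h.py", line 6, in ray
    m,R,t=model(n);k=m["k1"]
          ~~~~~^^^
  File "h.py", line 4, in model
    m=robot.camera_model(n);return m,np.array(m["R"]),np.array(m["t"])
ValueError: time passes only in moves, steps and waits
```

```bash
python3 - <<'E'
s=open('h.py').read()
s=s.replace('''def model(n):
    m=''','''from functools import lru_cache
@lru_cache
def model(n):
    m=''');open('h.py','w').write(s)
E
cat > a.py <<'E'
from m import *
for n,roi in(("scene",(220,150,460,370)),("side",(200,200,400,340))):
    p=cv2.imread(f"pics/{n}0.png");d=np.load(f"{n}0.npy")
    x0,y0,x1,y1=roi;R=np.zeros(p.shape[:2],np.uint8);R[y0:y1,x0:x1]=255
    for c in("red","green","blue","brass"):
        k=mask(p,c)&R
        if k.sum()==0: print(n,c,'none');continue
        q=big(k);f=np.zeros_like(k);cv2.drawContours(f,[q],-1,255,-1)
        v,u=np.nonzero(f&k);P=np.array([atdepth(n,a,b,d[b,a]) for a,b in zip(u,v) if d[b,a]>0])
        if c=="green": P=P[P[:,2]>.06]
        print(n,c,cv2.contourArea(q),"ctr",u.mean().round(1),v.mean().round(1),"mean",P.mean(0).round(4),"z",np.percentile(P[:,2],[2,50,98]).round(4))
        r=cv2.minAreaRect((P[:,:2]*1000).astype(np.float32));print("  rect",np.round(r[0],1),np.round(r[1],1),round(r[2],2)); print(cv2.boxPoints(r).round(1).tolist())
    cv2.imwrite(f"pics/{n}_crop.png",cv2.resize(p[y0:y1,x0:x1],None,fx=2.7,fy=2.7,interpolation=cv2.INTER_CUBIC)[:600])
E
python3 a.py
```

```text
scene red 2190.5 ctr 353.0 217.7 mean [0.5421 0.1274 0.0519] z [0.046  0.0519 0.0577]
  rect [512.8 135.2] [ 63.9 233.1] 75.34
[[392.0, 133.8000030517578], [617.5, 74.9000015258789], [633.5999755859375, 136.6999969482422], [408.20001220703125, 195.60000610351562]]
scene green 1367.0 ctr 365.9 324.5 mean [ 0.711  -0.0017  0.0636] z [0.0604 0.0637 0.0667]
  rect [696.6  20.5] [ 64.3 113.6] 79.24
[[634.7999877929688, -0.5], [746.4000244140625, -21.700000762939453], [758.4000244140625, 41.5], [646.7999877929688, 62.70000076293945]]
scene blue 193.5 ctr 308.1 227.8 mean [0.5023 0.0556 0.0402] z [0.0107 0.0424 0.0589]
  rect [481.9  72.4] [23.8 67.3] 52.45
[[448.0, 83.5], [501.3999938964844, 42.5], [515.9000244140625, 61.400001525878906], [462.5, 102.4000015258789]]
scene brass 1163.5 ctr 236.4 341.0 mean [ 0.6053 -0.1721  0.033 ] z [-0.0008  0.034   0.0367]
  rect [ 595.1 -169.8] [ 48.9 121.5] 33.05
[[541.5, -132.1999969482422], [607.7999877929688, -234.10000610351562], [648.7000122070312, -207.39999389648438], [582.5, -105.5999984741211]]
side red none
side green 62.5 ctr 281.2 239.1 mean [0.6489 0.0367 0.0657] z [0.0622 0.0659 0.0685]
  rect [656.8  29.1] [65.1 48.4] 79.86
[[627.2999877929688, 1.2999999523162842], [674.9000244140625, -7.199999809265137], [686.2999877929688, 56.900001525878906], [638.7000122070312, 65.4000015258789]]
side blue 130.0 ctr 340.6 267.9 mean [0.496 0.061 0.041] z [0.0125 0.0422 0.0605]
  rect [497.   59.5] [29.   9.3] 78.84
[[489.6000061035156, 46.20000076293945], [498.79998779296875, 44.400001525878906], [504.3999938964844, 72.80000305175781], [495.20001220703125, 74.5999984741211]]
side brass 255.0 ctr 307.8 259.3 mean [0.5806 0.0408 0.0255] z [-0.0013  0.0277  0.0306]
  rect [587.7  24.7] [64.7 83.2] 77.27
[[540.0, 2.299999952316284], [621.2000122070312, -16.100000381469727], [635.4000244140625, 47.099998474121094], [554.2000122070312, 65.4000015258789]]
```

View pics/scene_crop.png

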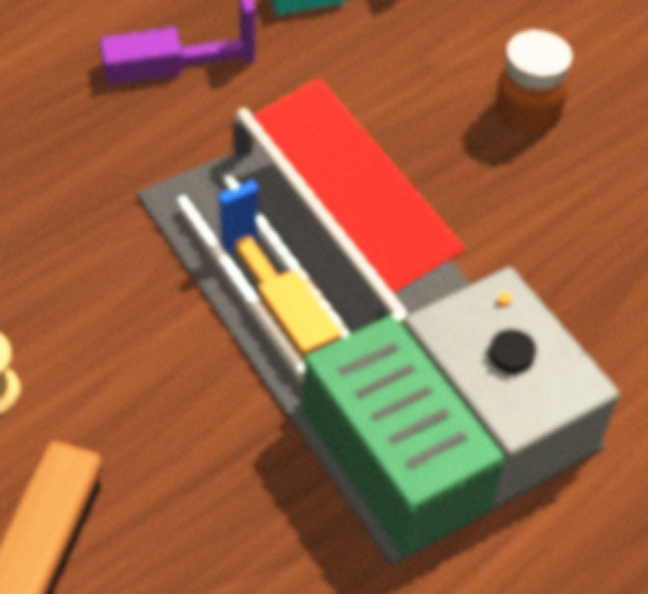

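The crop confirms the choice: blue plate, brass tail and body, in the lane ahead of the flap. The heater origin is about (0.630, 0.033) with yaw −10.5°, and the slug is at about heater x −137. The 191.8 mm distance I measured from pedal centre to tunnel centre fits the 189.4 mm expected. I move to hover now and refine from there.

Emit:
drive_tool([
  [0.035, -0.04, 0, 0, 0, 0, 0.8],
  [0.035, -0.04, 0, 0, 0, 0, 0.8],
  [0.035, -0.04, 0, 0, 0, 0, 0.8],
  [0.035, -0.04, 0, 0, 0, 0, 0.8],
  [0.035, -0.04, 0, 0, 0, 0, 0.8],
])

```text
time: 0.72
position: [0.3121, -0.3359, 0.1882]
tool_rot: [0.984, 0.176, 0.0, -0.0]
ft_force: [0.7, -0.6, -0.6]
grip_width: 0.0698
```

Emit:
drive_tool([
  [0.035, -0.04, 0, 0, 0, 0, 0.8],
  [0.035, -0.04, 0, 0, 0, 0, 0.8],
  [0.035, -0.04, 0, 0, 0, 0, 0.8],
  [0.035, -0.04, 0, 0, 0, 0, 0.8],
  [0.035, -0.04, 0, 0, 0, 0, 0.8],
])

```text
time: 1.35
position: [0.4067, -0.0877, 0.1884]
tool_rot: [0.984, 0.176, 0.0, 0.0]
ft_force: [0.7, -0.2, -0.1]
grip_width: 0.0693
```

Emit:
drive_tool([
  [0.035, -0.04, 0, 0, 0, 0, 0.8],
  [0.035, -0.04, 0, 0, 0, 0, 0.8],
  [0, 0, 0, 0, 0, 10.2, 0.8],
  [0, 0, 0, 0, 0, 10.2, 0.8],
  [0, 0, 0, 0, 0, 10.2, 0.8],
])

```text
time: 1.98
position: [0.4439, 0.0105, 0.1882]
tool_rot: [0.996, -0.092, -0.0, -0.0]
ft_force: [0.1, 0.9, -0.1]
grip_width: 0.0696
```

```bash
python3 - <<'E'
from m import *
from scipy.spatial.transform import Rotation as Ro
o=robot.get_obs();print(o["position"],Ro.from_quat(o["tool_rot"]).as_matrix().round(3).tolist(),o["q"].round(2),o["grip_width"])
m=robot.camera_model("wrist");p,d=robot.camera("wrist");cv2.imwrite("pics/w1.png",p);np.save("w1.npy",d)
import pickle;pickle.dump(m,open("w1.pkl","wb"))
E
```

```text
[0.44392912 0.01045322 0.18816863] [[0.983, -0.183, -0.001], [-0.183, -0.983, 0.0], [-0.001, -0.0, -1.0]] [-0.23  0.29  1.87 -0.    0.99  1.53] 0.06964472353548766
```

View pics/w1.png

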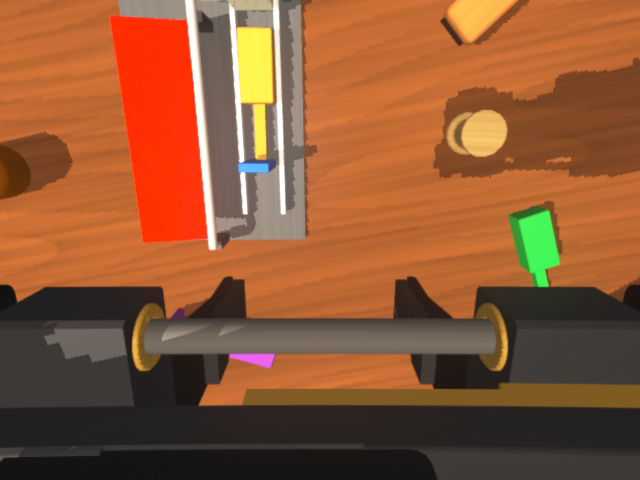

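The wrist view shows the lane square to the tool, with the blue plate at (256,167), the pedal's near edge at (145..207,241), the base plate corner at (305,239) and the shaft end at (213,245). I compute the points from these.

```bash
cat >> m.py <<'E'
def heater(P,O,yaw):
    c,s=np.cos(yaw),np.sin(yaw);v=np.asarray(P)[...,:2]-np.array(O);return np.stack([v[...,0]*c+v[...,1]*s,-v[...,0]*s+v[...,1]*c],-1)
E
python3 - <<'E'
import h,pickle
M=pickle.load(open("w1.pkl","rb"));h.model=lambda n:(M,np.array(M["R"]),np.array(M["t"])) 
import numpy as np
from m import *
p=cv2.imread("pics/w1.png");d=np.load("w1.npy")
yaw=np.radians(-10.5);O=(.630,.033)
def show(n,u,v,z):
    P=onplane("w",u,v,z);print(n,(P*1e3).round(1),"heater",(heater(P,O,yaw)*1e3).round(1))
show("base corner exp(-210,-40)",305,239.5,.004)
show("rail -y end exp(-180,-17 inner)",280,213.5,.016);show("rail +y end exp(-180,17)",247.5,213.5,.016)
show("rail top -y inner",274.5,20,.016);show("rail top +y inner",238.5,60,.016)
k=mask(p,"red");q=cv2.approxPolyDP(big(k),4,True)[:,0];print("red",q.tolist())
for u,v in q: 
    for z in(.047,.058): show("red z%.3f"%z,u,v,z)
k=mask(p,"blue");v,u=np.nonzero(k);P=np.array([atdepth("w",a,b,d[b,a]) for a,b in zip(u,v) if d[b,a]>0])
print("blue px",u.min(),u.max(),v.min(),v.max(),"z",np.percentile(P[:,2],[5,50,95]))
T=P[P[:,2]>.05];H=heater(T,O,yaw)*1e3;print("top",np.percentile(H,[2,50,98],axis=0).round(1))
show("blue top back",256,v.max(),.059);show("blue left",u.min(),167,.059);show("blue right",u.max(),167,.059);
r=cv2.minAreaRect(big(k));print(r)
for a,b,n in((238.5,103,"body back left"),(301,103,"x"),(254,110,"tail")):show(n,a,b,.028)
E
```

```text
base corner exp(-210,-40) [414.1  32.    4. ] heater [-212.1  -40.3]
rail -y end exp(-180,-17 inner) [448.4  50.3  16. ] heater [-181.7  -16.1]
rail +y end exp(-180,17) [454.3  82.2  16. ] heater [-181.7   16.3]
rail top -y inner [616.6  18.5  16. ] heater [-10.5 -16.7]
rail top +y inner [591.7  57.   16. ] heater [-42.   16.6]
red [[202, 190], [185, 207], [200, 202], [203, 208], [198, 200]]
red z0.047 [488.  110.1  47. ] heater [-153.7   49.9]
red z0.058 [488.9 106.4  58. ] heater [-152.1   46.5]
red z0.047 [475.8 129.4  47. ] heater [-169.2   66.6]
red z0.058 [477.1 125.1  58. ] heater [-167.1   62.7]
red z0.047 [477.8 114.8  47. ] heater [-164.6   52.7]
red z0.058 [479. 111.  58.] heater [-162.6   49.2]
red z0.047 [471.9 113.6  47. ] heater [-170.1   50.4]
red z0.058 [473.4 109.8  58. ] heater [-168.   47.]
red z0.047 [479.9 116.1  47. ] heater [-162.8   54.3]
red z0.058 [481.1 112.2  58. ] heater [-160.9   50.7]
blue px 239 268 163 172 z [0.05885109 0.05996259 0.06104819]
top [[-135.6  -12. ]
 [-128.9   -2.2]
 [-128.8   12.7]]
blue top back [495.6  56.6  59. ] heater [-136.5   -1.3]
blue left [502.3  69.9  59. ] heater [-132.3   13. ]
blue right [497.8  45.6  59. ] heater [-132.3  -11.7]
((256.0810546875, 163.4864959716797), (27.202943801879883, 7.352147102355957), 17.10272979736328)
body back left [555.5  63.6  28. ] heater [-78.9  16.5]
x [545.4   8.8  28. ] heater [-78.8 -39.2]
tail [547.3  51.4  28. ] heater [-84.7   3. ]
```

The frame agrees to 2 mm, so I shift the origin to (0.628, 0.0334). That puts the slug origin at about −131 and the back of the plate at about −135. I go over to heater (−153.5, 42.5), then down part way.

Emit:
drive_tool([
  [0.0115, -0.0495, 0, 0, 0, 0, 0.8],
  [0.0115, -0.0495, 0, 0, 0, 0, 0.8],
  [0, 0, 0.05, 0, 0, 0, 0.8],
  [0, 0, 0.05, 0, 0, 0, 0.8],
  [0, 0, 0, 0, 0, 0, 0.8],
])

```text
time: 2.65
position: [0.4808, 0.1034, 0.0854]
tool_rot: [0.996, -0.089, -0.005, 0.0]
ft_force: [-0.5, 0.4, -0.1]
grip_width: 0.0699
```

```bash
cat > look.py <<'E'
import sys;from m import *
O=(.628,.0334);yaw=np.radians(-10.5)
o=robot.get_obs();print("t",o["time"],"tcp",o["position"].round(4),"heater",(heater(o["position"],O,yaw)*1e3).round(1),"F",o["ft_force"].round(1))
ps=[]
for n in sys.argv[2:]:
    p,d=robot.camera(n);ps.append(p if n=="wrist" else cv2.resize(p[150:370,220:460] if n=="scene" else p[190:350,200:400],(640,480),interpolation=cv2.INTER_CUBIC))
if ps: cv2.imwrite(f"pics/{sys.argv[1]}.png",cv2.resize(np.hstack(ps),None,fx=.62 if len(ps)>1 else 1,fy=.62 if len(ps)>1 else 1))
E
python3 look.py v2 wrist side
```

```text
t 2.65 tcp [0.4808 0.1034 0.0854] heater [-157.5   42. ] F [-0.5  0.4 -0.1]
```

View pics/v2.png

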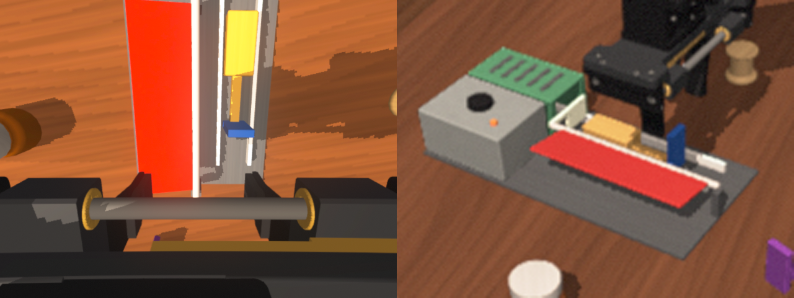

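```bash
python3 - <<'E'
from m import *
from scipy.spatial.transform import Rotation as Ro
o=robot.get_obs();R=Ro.from_quat(o["tool_rot"]).as_matrix();print(R.round(4).tolist())
for s in(-1,1):
    X=o["position"]+R[:,1]*s*.0425;u=proj("side",X);print(X.round(3),u,((u-[200,190])*[640/200,480/160]*.62+[397*(1),0]).round(0))
E
```

```text
[[0.9841, -0.1775, -0.0], [-0.1775, -0.9841, 0.0], [-0.0, -0.0, -1.0]]
[0.492 0.145 0.089] [326.96431175 275.40829835] [649. 159.]
[0.477 0.061 0.089] [349.13413256 251.87109028] [693. 115.]
```

```bash
python3 - <<'E'
from m import *
o=robot.get_obs();print(o["position"])
p,d=robot.camera("side")
for r in range(245,285,2): print(r,[ '%3d/%.2f'%(p[r,c].max(),d[r,c]) for c in (322,325,328,331,340,345,349)])
c=p[180:300,270:400].copy();cv2.imwrite("pics/v3.png",cv2.resize(c,None,fx=5,fy=5,interpolation=cv2.INTER_CUBIC))
E
```

```text
[0.48489392 0.10317571 0.08893261]
245 [' 22/0.88', ' 26/0.88', ' 35/0.87', ' 26/0.87', '110/1.21', ' 84/1.21', ' 83/1.21']
247 [' 34/0.88', ' 24/0.88', ' 19/0.88', ' 31/0.87', '102/1.20', ' 78/1.20', ' 80/1.20']
249 [' 60/0.95', ' 10/0.95', ' 21/0.88', ' 23/0.88', ' 89/1.20', ' 81/1.19', ' 80/1.19']
251 [' 68/0.95', ' 17/0.95', ' 19/0.94', ' 21/0.94', ' 77/1.19', ' 80/1.19', ' 76/1.19']
253 [' 71/0.96', ' 19/0.95', ' 16/0.95', ' 16/0.95', ' 80/1.18', ' 79/1.19', ' 74/1.18']
255 [' 76/0.96', ' 18/0.96', '  8/0.95', ' 20/0.95', ' 82/1.18', ' 81/1.18', ' 74/1.18']
257 [' 77/0.96', ' 20/0.96', ' 15/0.95', ' 11/0.95', ' 71/1.18', ' 65/1.17', ' 78/1.17']
259 [' 99/0.97', ' 22/0.96', ' 27/0.96', ' 22/0.96', '125/1.08', ' 63/1.17', ' 76/1.17']
261 ['136/1.12', ' 94/1.16', ' 30/0.96', ' 19/0.96', '137/1.07', ' 67/1.16', ' 75/1.16']
263 ['134/1.13', '175/1.13', '145/1.15', ' 62/0.96', '107/1.06', ' 67/1.16', ' 73/1.15']
265 ['121/1.13', '148/1.13', '152/1.13', '163/1.13', '103/1.07', ' 63/1.15', ' 75/1.15']
267 ['135/1.13', '120/1.14', '145/1.13', '145/1.12', '102/1.07', ' 69/1.15', ' 77/1.14']
269 ['165/1.12', '149/1.12', '117/1.14', '133/1.13', '102/1.08', '100/1.14', ' 58/1.13']
271 ['196/1.11', '233/1.11', '150/1.12', '138/1.11', '101/1.08', '125/1.11', '146/1.13']
273 ['238/1.06', '206/1.11', '212/1.11', '212/1.11', '102/1.09', '114/1.11', '151/1.10']
275 ['232/1.05', '240/1.05', '233/1.05', '196/1.10', '102/1.08', ' 99/1.12', '143/1.10']
277 ['229/1.04', '229/1.04', '238/1.05', '247/1.05', '100/1.09', ' 69/1.11', ' 96/1.11']
279 ['228/1.04', '229/1.04', '229/1.04', '231/1.04', '160/1.09', ' 85/1.10', ' 65/1.11']
281 ['231/1.03', '229/1.03', '230/1.03', '229/1.03', '246/1.03', '198/1.10', '102/1.10']
283 ['228/1.03', '230/1.02', '231/1.03', '232/1.03', '230/1.03', '243/1.03', '216/1.09']
```

View pics/v3.png

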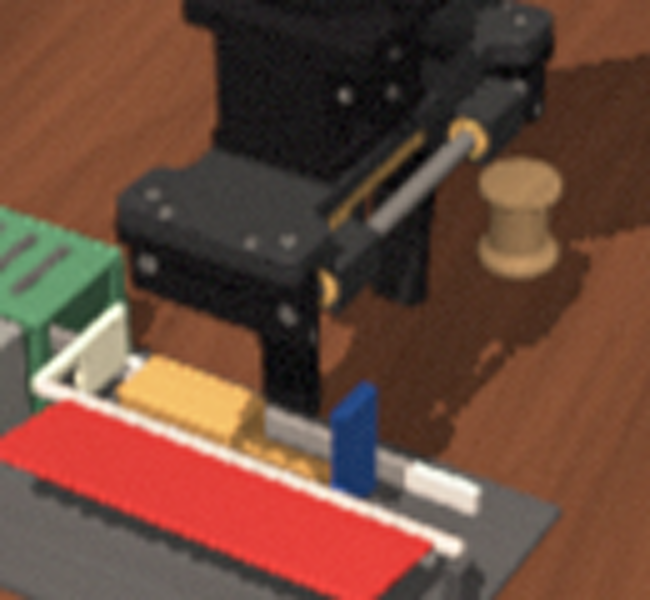

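```bash
python3 - <<'E'
from m import *
O=(.628,.0334);yaw=np.radians(-10.5)
p,d=robot.camera("side")
for u,v in((326,258),(330,258),(328,261),(325,259),(331,262),(349,236),(352,238),(354,238)):
    X=atdepth("side",u,v,d[v,u]);print(u,v,d[v,u].round(3),X.round(4),(heater(X,O,yaw)*1e3).round(1))
o=robot.get_obs();print(o["position"],(heater(o["position"],O,yaw)*1e3).round(1))
E
```

```text
326 258 0.958 [0.4926 0.1471 0.1332] [-153.9   87.1]
330 258 0.956 [0.4849 0.1461 0.1346] [-161.2   84.8]
328 261 0.963 [0.4894 0.1455 0.1257] [-156.8   85. ]
325 259 0.964 [0.4956 0.1448 0.1282] [-150.5   85.4]
331 262 0.959 [0.4826 0.1474 0.1266] [-163.8   85.6]
349 236 1.009 [0.4749 0.0697 0.1351] [-157.1    7.8]
352 238 1.009 [0.4687 0.0696 0.1318] [-163.2    6.5]
354 238 1.012 [0.4659 0.0657 0.1298] [-165.3    2.3]
[0.48630842 0.10310701 0.09033066] [-152.    42.7]
```

```bash
python3 - <<'E'
from m import *
import h,pickle
O=(.628,.0334);yaw=np.radians(-10.5)
o=robot.get_obs();print(o["time"],o["position"],o["q"].round(4),o["joint_velocities"].round(4))
p,d=robot.camera("side");o=robot.get_obs();print(o["time"],o["position"])
print(d[261,328],d[263,328])
ps,ds=robot.camera("scene")
for s in(-.0425,.0425):
  print(proj("scene",o["position"]+np.array([.18,.98,0])*s))
cv2.imwrite("pics/v4.png",cv2.resize(ps[100:280,240:440],(660,594),interpolation=cv2.INTER_CUBIC))
m=robot.camera_model("wrist");pw,dw=robot.camera("wrist")
M=m;h.model=lambda n:(M,np.array(M["R"]),np.array(M["t"]))
R=np.array(m["R"]);print("wcam pos",-R.T@np.array(m["t"]))
o=robot.get_obs()
for s in(-.0425,.0425): print("wrist proj tip",h.proj("w",o["position"]+np.array([.18,.98,0])*s))
for u,v in((240,285),(235,300),(225,290),(240,330),(245,282),(400,285),(410,300)):
  print(u,v,dw[v,u],pw[v,u],h.atdepth("w",u,v,dw[v,u]).round(4))
E
```

```text
2.85 [0.48630842 0.10310701 0.09033066] [-1.6300e-02  5.0950e-01  1.8465e+00  1.0000e-04  7.8150e-01  1.7335e+00] [ 0.0006 -0.0124  0.      0.0005 -0.0052  0.0042]
2.9 [0.48633057 0.10310769 0.0904745 ]
0.9636108 1.1475846
[301.78006709 199.86750346]
[342.75033861 183.34249091]
wcam pos [0.558412   0.09044338 0.28833731]
wrist proj tip [396.30088875 272.24130484]
wrist proj tip [244.59773162 271.86254556]
240 285 0.16720198 [27 32 99] [0.5018 0.1366 0.1326]
235 300 0.15491192 [26 30 88] [0.5004 0.1363 0.1457]
225 290 0.15812968 [20 25 81] [0.504  0.1406 0.1416]
240 330 0.08427649 [105 118 142] [0.5203 0.1154 0.2125]
245 282 0.24669361 [  9  48 255] [0.4761 0.155  0.058 ]
400 285 0.16657996 [45 49 56] [0.4894 0.0669 0.1331]
410 300 0.15017723 [40 43 51] [0.4898 0.0663 0.15  ]
```

View pics/v4.png

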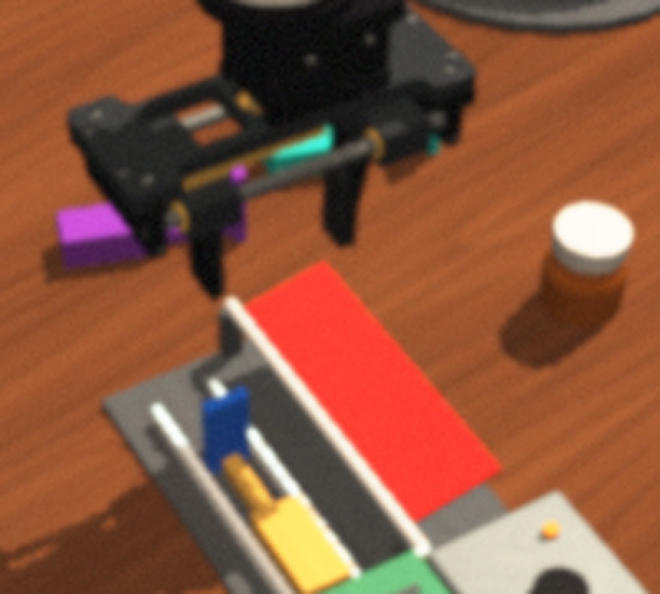

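In all three views the drawn fingertips end at z≈0.124, while the reported TCP is at 0.090. I don't know which is right, so I descend slowly and let the pedal contact decide: at TCP z≈0.055 if the reported TCP is right, or at ≈0.02 if the pictures are.

Emit:
drive_tool([
  [0, 0, 0.012, 0, 0, 0, 0.8],
  [0, 0, 0.01, 0, 0, 0, 0.8],
  [0, 0, 0.006, 0, 0, 0, 0.8],
  [0, 0, 0, 0, 0, 0, 0.8],
])

```text
time: 3.5
position: [0.4839, 0.1033, 0.0596]
tool_rot: [0.996, -0.09, -0.001, 0.0]
ft_force: [0.3, -1.0, 1.2]
grip_width: 0.0698
```

Emit:
drive_tool([
  [0, 0, 0.005, 0, 0, 0, 0.8],
  [0, 0, 0.005, 0, 0, 0, 0.8],
  [0, 0, 0, 0, 0, 0, 0.8],
])

```text
time: 3.88
position: [0.4842, 0.1033, 0.0501]
tool_rot: [0.996, -0.09, -0.0, 0.0]
ft_force: [-0.5, 0.2, 0.8]
grip_width: 0.0698
```

```bash
cat > tip.py <<'E'
from m import *
O=(.628,.0334);yaw=np.radians(-10.5)
def frame(n,lo=.005,hi=.2):
    m,R,t=model(n);p,d=robot.camera(n);v,u=np.nonzero(d>0)
    s=np.stack([(u-m["cx"])/m["fx"],(v-m["cy"])/m["fy"]],1);w=s.copy()
    for _ in range(15): w=s/(1+m["k1"]*(w**2).sum(1))[:,None]
    c=np.c_[w,np.ones(len(w))]*d[v,u][:,None];X=(c-t)@R
    return p,u,v,X,heater(X,O,yaw)
if __name__=="__main__":
    o=robot.get_obs();hx,hy=heater(o["position"],O,yaw);print("t",o["time"],"tcp heater",hx*1e3,hy*1e3,o["position"][2],"F",o["ft_force"].round(1))
    for n in("side","scene"):
        p,u,v,X,H=frame(n);hsv=cv2.cvtColor(p,cv2.COLOR_BGR2HSV)[v,u];dark=hsv[:,2]<60
        for nm,y in(("A",.085),("B",0.)):
            s=dark&(abs(H[:,0]-hx)<.013)&(abs(H[:,1]-y)<.013)&(X[:,2]>.03)&(X[:,2]<.2)
            if s.sum()>3: print(n,nm,s.sum(),"zmin",np.sort(X[s,2])[:4].round(4))
        r=((hsv[:,0]<5)|(hsv[:,0]>176))&(hsv[:,1]>190)&(H[:,1]>.05)&(H[:,1]<.11)&(H[:,0]>-.2)&(H[:,0]<-.02)&(X[:,2]>.01)
        if r.sum()>50:
            a=np.polyfit(H[r,1]-.045,X[r,2]-.044,1);print(n,"flap_angle",(0.2-np.arctan(a[0])).round(3),r.sum())
        b=(abs(hsv[:,0]-115)<10)&(hsv[:,1]>150)&(abs(H[:,1])<.03)&(H[:,0]>-.2)&(H[:,0]<.0)
        if b.sum()>5: print(n,"blue heater x pct",(np.percentile(H[b,0],[5,50,95])*1e3).round(1),"y",(np.percentile(H[b,1],[5,95])*1e3).round(1),"z",np.percentile(X[b,2],[5,95]).round(3))
        k=(abs(hsv[:,0]-20)<6)&(hsv[:,1]>100)&(hsv[:,2]>120)&(abs(H[:,1])<.018)&(H[:,0]>-.13)&(H[:,0]<.005)&(X[:,2]>.021)
        if k.sum()>5: print(n,"brass body x",(np.percentile(H[k,0],[3,97])*1e3).round(1),"z",np.percentile(X[k,2],[50,95]).round(3))
E
python3 tip.py
```

```text
t 3.875 tcp heater -154.13500381727138 42.52064313809523 0.0500632645317961 F [-0.5  0.2  0.8]
side A 119 zmin [0.0877 0.0884 0.089  0.0897]
side B 214 zmin [0.0844 0.0847 0.0855 0.0856]
side flap_angle -0.01 603
side brass body x [-71.2 -26.6] z [0.028 0.029]
scene A 230 zmin [0.0866 0.0873 0.0887 0.0897]
scene B 162 zmin [0.0817 0.0832 0.0836 0.086 ]
scene flap_angle 0.001 2228
scene brass body x [-74.7 -16.3] z [0.026 0.028]
```

The pictures are right: contact is absent, and both cameras put the tips 35 mm above the reported TCP. From here I work with tip z = TCP z + 0.035, and I go on down until the pedal is touched.

Emit:
drive_tool([
  [0, 0, 0.01, 0, 0, 0, 0.8],
  [0, 0, 0.01, 0, 0, 0, 0.8],
  [0, 0, 0.006, 0, 0, 0, 0.8],
  [0, 0, 0, 0, 0, 0, 0.8],
])

```text
time: 4.47
position: [0.484, 0.1033, 0.0237]
tool_rot: [0.996, -0.09, -0.001, 0.0]
ft_force: [0.2, 0.4, -0.1]
grip_width: 0.0697
```

Emit:
drive_tool([
  [0, 0, 0.005, 0, 0, 0, 0.8],
  [0, 0, 0.005, 0, 0, 0, 0.8],
  [0, 0, 0, 0, 0, 0, 0.8],
])

```text
time: 4.85
position: [0.4851, 0.1036, 0.0145]
tool_rot: [0.996, -0.09, 0.001, -0.0]
ft_force: [-0.6, 2.4, 3.3]
grip_width: 0.0698
```

```bash
python3 tip.py
```

```text
t 4.85 tcp heater -153.32410568215673 42.99934572775044 0.014504262343565208 F [-0.6  2.4  3.3]
side A 282 zmin [0.0543 0.0548 0.0548 0.0551]
side B 172 zmin [0.0495 0.0503 0.0506 0.051 ]
side flap_angle 0.145 191
scene A 190 zmin [0.0502 0.0509 0.0514 0.0527]
scene B 159 zmin [0.0476 0.0485 0.0488 0.0493]
scene flap_angle 0.155 1965
scene brass body x [-74.4 -17. ] z [0.026 0.028]
```

Contact, and the angle is rising (0.15). I press on to about 0.6.

Emit:
drive_tool([
  [0, 0, 0.005, 0, 0, 0, 0.8],
  [0, 0, 0.005, 0, 0, 0, 0.8],
  [0, 0, 0.005, 0, 0, 0, 0.8],
  [0, 0, 0, 0, 0, 0, 0.8],
])

```text
time: 5.45
position: [0.4848, 0.1025, -0.0009]
tool_rot: [0.996, -0.089, 0.0, 0.0]
ft_force: [0.3, 0.1, 5.9]
grip_width: 0.0694
```

```bash
python3 tip.py; python3 look.py v5 side wrist
```

```text
t 5.45 tcp heater -153.35491457475075 41.89704911020867 -0.000860967107366245 F [0.3 0.1 5.9]
side A 353 zmin [0.0384 0.0386 0.0392 0.0397]
side B 151 zmin [0.0363 0.0371 0.0372 0.0374]
side flap_angle 0.565 163
side brass body x [-26.1 -20.5] z [0.029 0.03 ]
scene A 194 zmin [0.0358 0.0359 0.0372 0.0375]
scene B 118 zmin [0.0354 0.0364 0.0387 0.0395]
scene flap_angle 0.599 1224
scene brass body x [-74.9 -19.2] z [0.026 0.028]
t 5.55 tcp [ 0.4849  0.1026 -0.0007] heater [-153.3   42. ] F [ 0.5 -0.4  5.3]
```

View pics/v5.png

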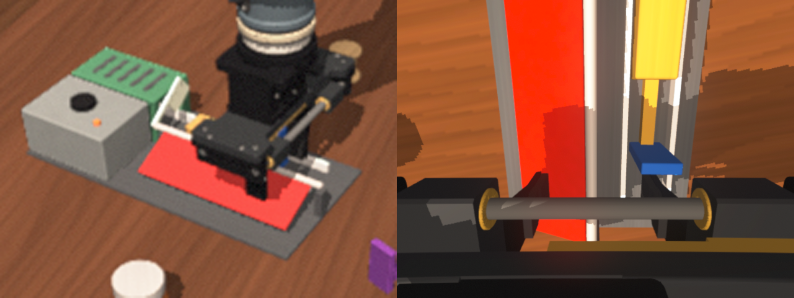

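The flap is up at about 0.58 rad, with one finger on the pedal and the other behind the blue plate at wrist-half (655,190). Now I push gently and add a touch of downward margin.

Emit:
drive_tool([
  [0.005, 0, 0.001, 0, 0, 0, 0.8],
  [0.005, 0, 0.0005, 0, 0, 0, 0.8],
  [0.005, 0, 0, 0, 0, 0, 0.8],
  [0.005, 0, 0, 0, 0, 0, 0.8],
  [0.005, 0, 0, 0, 0, 0, 0.8],
])

```text
time: 6.28
position: [0.5028, 0.0993, -0.003]
tool_rot: [0.996, -0.089, -0.006, 0.0]
ft_force: [-6.3, 3.7, 8.1]
grip_width: 0.0697
```

Emit:
drive_tool([
  [0.005, 0, 0, 0, 0, 0, 0.8],
  [0.005, 0, 0, 0, 0, 0, 0.8],
  [0.005, 0, 0, 0, 0, 0, 0.8],
  [0.005, 0, 0, 0, 0, 0, 0.8],
  [0.002, 0, 0, 0, 0, 0, 0.8],
])

```text
time: 6.9
position: [0.5254, 0.0953, -0.003]
tool_rot: [0.996, -0.089, -0.005, 0.0]
ft_force: [-6.9, 2.8, 7.0]
grip_width: 0.0699
```

```bash
python3 tip.py
```

```text
t 6.9 tcp heater -112.1871135000639 42.17593604516659 -0.0030306704813919325 F [-6.9  2.8  7. ]
side A 365 zmin [0.0339 0.0361 0.0368 0.0371]
side B 197 zmin [0.0347 0.035  0.0357 0.0357]
side flap_angle 0.591 159
scene A 200 zmin [0.0322 0.0335 0.0336 0.0342]
scene B 91 zmin [0.0324 0.036  0.0382 0.0388]
scene flap_angle 0.663 932
scene brass body x [-40.8 -12.7] z [0.026 0.029]
```

Emit:
drive_tool([
  [0.005, 0, 0, 0, 0, 0, 0.8],
  [0.005, 0, 0, 0, 0, 0, 0.8],
  [0.005, 0, 0, 0, 0, 0, 0.8],
  [0.005, 0, 0, 0, 0, 0, 0.8],
  [0.004, 0, 0, 0, 0, 0, 0.8],
])

```text
time: 7.62
position: [0.5487, 0.0912, -0.0031]
tool_rot: [0.996, -0.089, -0.006, 0.0]
ft_force: [-5.7, 3.8, 6.9]
grip_width: 0.0694
```

```bash
python3 tip.py; python3 look.py v6 side wrist
```

```text
t 7.625 tcp heater -88.46646024139324 42.36515097779732 -0.0031182136782581457 F [-5.7  3.8  6.9]
side A 360 zmin [0.0355 0.0373 0.0375 0.0378]
side B 192 zmin [0.035  0.0351 0.0351 0.0358]
side flap_angle 0.609 150
scene A 178 zmin [0.032  0.0336 0.0341 0.0347]
scene B 94 zmin [0.0338 0.0382 0.0392 0.0393]
scene flap_angle 0.659 753
scene brass body x [-17.    3.4] z [0.027 0.058]
t 7.725 tcp [ 0.5497  0.091  -0.0031] heater [-87.4  42.4] F [-4.6  2.5  5.7]
```

View pics/v6.png

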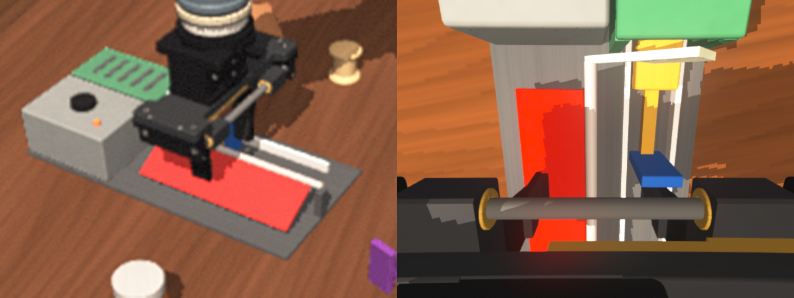

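The body is passing under the raised blade, with 29 mm or so to go. I continue, then creep to the stop.

Emit:
drive_tool([
  [0.005, 0, 0, 0, 0, 0, 0.8],
  [0.005, 0, 0, 0, 0, 0, 0.8],
  [0.005, 0, 0, 0, 0, 0, 0.8],
  [0.005, 0, 0, 0, 0, 0, 0.8],
  [0.003, 0, 0, 0, 0, 0, 0.8],
])

```text
time: 8.45
position: [0.5717, 0.0871, -0.0032]
tool_rot: [0.996, -0.089, -0.005, 0.0]
ft_force: [-5.6, 3.2, 6.9]
grip_width: 0.0697
```

Emit:
drive_tool([
  [0.002, 0, 0, 0, 0, 0, 0.8],
  [0.002, 0, 0, 0, 0, 0, 0.8],
  [0, 0, 0, 0, 0, 0, 0.8],
])

```text
time: 8.82
position: [0.5758, 0.0864, -0.0032]
tool_rot: [0.996, -0.089, -0.005, 0.0]
ft_force: [-5.5, 2.8, 6.6]
grip_width: 0.0699
```

Emit:
drive_tool([
  [0.002, 0, 0, 0, 0, 0, 0.8],
  [0, 0, 0, 0, 0, 0, 0.8],
])

```text
time: 9.07
position: [0.5774, 0.0861, -0.0032]
tool_rot: [0.996, -0.089, -0.005, 0.0]
ft_force: [-4.9, 3.6, 6.3]
grip_width: 0.0695
```

```bash
python3 tip.py; python3 look.py v7 wrist
```

```text
t 9.075 tcp heater -59.313724679823025 42.55368652862024 -0.0031977305103884773 F [-4.9  3.6  6.3]
side A 359 zmin [0.0347 0.0361 0.0361 0.0369]
side B 200 zmin [0.0344 0.0351 0.0351 0.0353]
side flap_angle 0.692 106
scene A 186 zmin [0.0303 0.0321 0.0323 0.0336]
scene B 96 zmin [0.0328 0.0343 0.0376 0.0378]
scene flap_angle 0.657 655
t 9.175 tcp [ 0.5774  0.0861 -0.0032] heater [-59.3  42.6] F [-5.7  4.8  6.1]
```

No stop contact yet. I go on in small steps and watch the force.

Emit:
drive_tool([
  [0.002, 0, 0, 0, 0, 0, 0.8],
  [0.001, 0, 0, 0, 0, 0, 0.8],
  [0, 0, 0, 0, 0, 0, 0.8],
])

```text
time: 9.6
position: [0.5793, 0.0857, -0.0032]
tool_rot: [0.996, -0.089, -0.007, 0.0]
ft_force: [-7.1, 4.7, 8.0]
grip_width: 0.0695
```

Emit:
drive_tool([
  [0.002, 0, 0, 0, 0, 0, 0.8],
  [0, 0, 0, 0, 0, 0, 0.8],
])

```text
time: 9.85
position: [0.5791, 0.0857, -0.0033]
tool_rot: [0.996, -0.09, -0.009, 0.0]
ft_force: [-9.5, 3.9, 11.1]
grip_width: 0.0694
```

Emit:
drive_tool([
  [0.002, 0, 0, 0, 0, 0, 0.8],
  [0, 0, 0, 0, 0, 0, 0.8],
])

```text
time: 10.1
position: [0.579, 0.0857, -0.0035]
tool_rot: [0.996, -0.09, -0.011, 0.0]
ft_force: [-12.8, 4.2, 12.2]
grip_width: 0.0694
```

The TCP has stopped at 0.579 while the force climbs, so the slug is against the stop. That is tool −57.5, where home was expected at about −58. I back off with the pedal held, then check.

Emit:
drive_tool([
  [-0.004, 0, 0, 0, 0, 0, 0.8],
  [-0.004, 0, 0, 0, 0, 0, 0.8],
  [-0.004, 0, 0, 0, 0, 0, 0.8],
  [-0.005, 0, 0, 0, 0, 0, 0.8],
  [0, 0, 0, 0, 0, 0, 0.8],
])

```text
time: 10.72
position: [0.5759, 0.087, -0.0012]
tool_rot: [0.996, -0.09, 0.003, -0.0]
ft_force: [4.4, 2.2, 4.5]
grip_width: 0.0698
```

```bash
python3 tip.py; python3 look.py v8 wrist side
```

```text
t 10.725 tcp heater -60.9890694851291 43.19731603626706 -0.0012377467498422765 F [4.4 2.2 4.5]
side A 318 zmin [0.0338 0.0381 0.0391 0.0392]
side B 174 zmin [0.0342 0.0356 0.0357 0.037 ]
side flap_angle 0.447 111
scene A 197 zmin [0.0349 0.0352 0.0353 0.0357]
scene B 113 zmin [0.0309 0.0329 0.0341 0.035 ]
scene flap_angle 0.602 716
t 10.825 tcp [ 0.5757  0.087  -0.0014] heater [-61.2  43.2] F [4.6 1.  5.4]
```

View pics/v8.png

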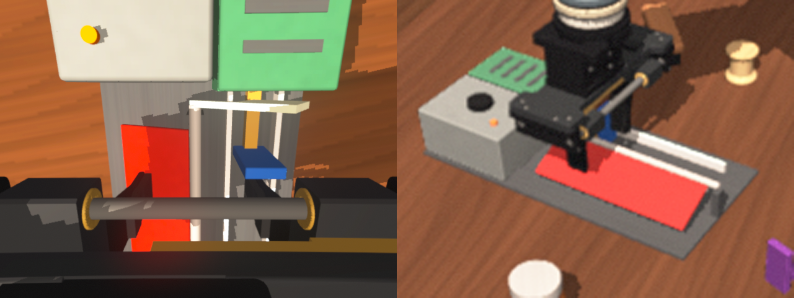

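The backing off is less than asked because of compliance, so the finger is only about 3 mm clear of the plate. I back off 12 mm more with the pedal held, then rise.

Emit:
drive_tool([
  [-0.005, 0, 0, 0, 0, 0, 0.8],
  [-0.005, 0, 0, 0, 0, 0, 0.8],
  [-0.004, 0, 0, 0, 0, 0, 0.8],
  [0, 0, 0, 0, 0, 0, 0.8],
])

```text
time: 11.42
position: [0.5593, 0.0897, -0.0019]
tool_rot: [0.996, -0.09, 0.0, 0.0]
ft_force: [2.7, 1.8, 5.4]
grip_width: 0.0698
```

Emit:
drive_tool([
  [0, 0, -0.006, 0, 0, 0, 0.8],
  [0, 0, -0.006, 0, 0, 0, 0.8],
  [0, 0, -0.007, 0, 0, 0, 0.8],
  [0, 0, -0.01, 0, 0, 0, 0.8],
  [0, 0, -0.02, 0, 0, 0, 0.8],
])

```text
time: 12.05
position: [0.5565, 0.0892, 0.0463]
tool_rot: [0.996, -0.089, -0.003, 0.001]
ft_force: [-0.3, 0.6, 0.9]
grip_width: 0.0698
```

Emit:
drive_tool([
  [0, 0, -0.03, 0, 0, 0, 0.8],
  [0, 0, -0.05, 0, 0, 0, 0.8],
  [-0.04, 0, -0.03, 0, 0, 0, 0.8],
  [-0.04, 0, 0, 0, 0, 0, 0.8],
  [0, 0, 0, 0, 0, 0, 0.8],
])

```text
time: 12.68
position: [0.4748, 0.1041, 0.1567]
tool_rot: [0.996, -0.089, -0.004, 0.001]
ft_force: [0.4, -0.1, -0.5]
grip_width: 0.0695
```

```bash
cat > fin.py <<'E'
from tip import *
o=robot.get_obs();print(o["time"],o["position"],o["ft_force"].round(1))
ps=[]
for n in("scene","side"):
    p,u,v,X,H=frame(n);hsv=cv2.cvtColor(p,cv2.COLOR_BGR2HSV)[v,u]
    r=((hsv[:,0]<5)|(hsv[:,0]>176))&(hsv[:,1]>190)&(H[:,1]>.05)&(H[:,1]<.11)&(H[:,0]>-.2)&(H[:,0]<-.02)&(X[:,2]>.01)
    print(n,"angle",.2-np.arctan(np.polyfit(H[r,1],X[r,2],1)[0]))
    b=(abs(hsv[:,0]-115)<10)&(hsv[:,1]>120)&(abs(H[:,1])<.03)&(H[:,0]>-.2)&(H[:,0]<.0)
    if b.sum(): print(n,b.sum(),"blue x",(np.percentile(H[b,0],[5,50,95])*1e3).round(1),"y",(np.percentile(H[b,1],[5,50,95])*1e3).round(1),"z",np.percentile(X[b,2],[5,95]).round(3))
    ps.append(cv2.resize(p[150:370,220:460] if n=="scene" else p[190:350,200:400],(640,480),interpolation=cv2.INTER_CUBIC))
w,_=robot.camera("wrist");ps.append(w)
cv2.imwrite("pics/fin.png",cv2.resize(np.vstack([np.hstack(ps[:2]),np.hstack([ps[2],ps[2]*0])]),None,fx=.62,fy=.62))
E
python3 fin.py
```

```text
12.675 [0.47475577 0.10414295 0.15673944] [ 0.4 -0.1 -0.5]
scene angle 0.0033418344634875696
scene 2 blue x [-130.8  -86.9  -42.9] y [-3.9  4.3 12.6] z [0.032 0.345]
side angle -0.008269404861034557
```

View pics/fin.png

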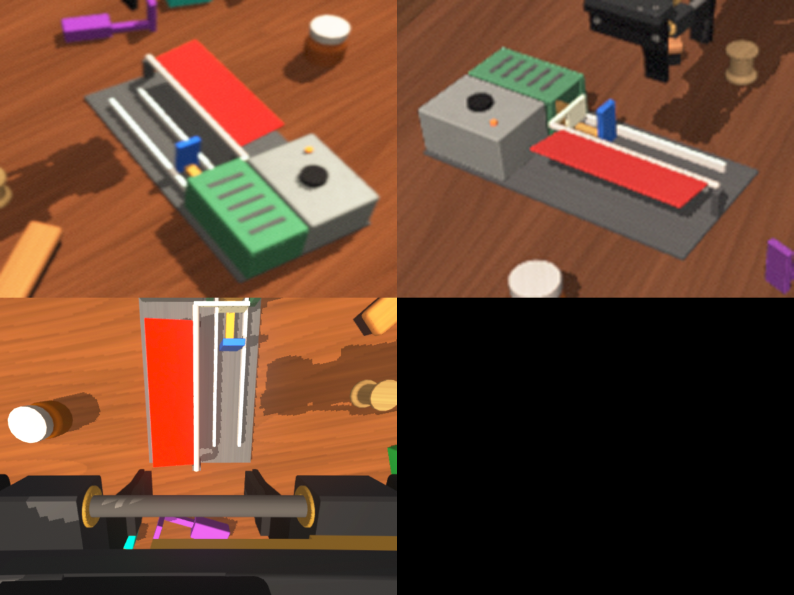

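The flap is closed behind the body and the plate stands outside upright. I check the plate's x numerically; my mask wrapped in uint8.

```bash
python3 - <<'E'
from tip import *
import h
for n in("scene","side","wrist"):
    if n=="wrist": model.cache_clear()
    p,u,v,X,H=frame(n);k=mask(p,"blue")[v,u]>0
    b=k&(abs(H[:,1])<.03)&(H[:,0]>-.1)&(H[:,0]<.0)&(X[:,2]<.065)
    t=b&(X[:,2]>.055)
    for nm,s in(("all",b),("top",t)): print(n,nm,s.sum(),(np.percentile(H[s],[5,50,95],axis=0)*1e3).round(1).tolist(),np.percentile(X[s,2],[5,95]).round(3))
E
```

```text
scene all 235 [[-42.1, -11.7], [-37.5, -2.0], [-36.1, 10.5]] [0.017 0.058]
scene top 59 [[-43.3, -10.8], [-39.5, 1.8], [-36.2, 11.5]] [0.055 0.06 ]
side all 150 [[-47.9, -9.3], [-46.4, 3.2], [-41.4, 13.8]] [0.016 0.06 ]
side top 36 [[-48.5, -8.9], [-44.6, 3.8], [-40.3, 13.2]] [0.055 0.061]
wrist all 92 [[-45.4, -9.0], [-45.0, 3.3], [-37.8, 14.6]] [0.056 0.061]
wrist top 92 [[-45.4, -9.0], [-45.0, 3.3], [-37.8, 14.6]] [0.056 0.061]
```

The plate centre is at about −42 (faces near −46 and −37), which is home.

```bash
python3 -c "
from rig import robot
o=robot.get_obs();print(o['time'],o['ft_force']);print(robot.hand_in())"
```

```text
12.975 [0.40194163 1.12397417 0.32308121]
the job is handed in; nothing more can be done
None
```

The slug is home against the stop, the flap is closed behind its body, and the job was handed in at about 13 s. I held the pedal down at roughly 0.6 rad with one fingertip and pushed the blue plate with the other. At the end the tool stopped moving while the force rose to about 13 N. I then backed off with the pedal still held, let it up, and moved clear.

**Last checks:**
- **Slug:** the plate centre measures heater x ≈ −42 mm (−42 is home) and it stands upright. The three cameras differ by about ±3 mm.
- **Flap:** the angle measures about 0 (0.003 and −0.008 rad).
- **Robot:** it touches nothing, with the wrist force at about 1 N, which is noise level.
- **Bystanders:** the spool, jar and brush look unmoved in the pictures; I did not measure them.

**What disagreed:**
- **Fingertip height:** the real fingertips sat about 35 mm above the reported TCP in all three cameras. The pedal contact height confirmed this, so I worked to the real tips.
- **Flap angle:** one side-camera reading, right after the first back-off, was 0.45 rad against 0.60 from the scene camera. The pedal was partly hidden there, and 0.45 still clears the body.
- **Heater position:** the first estimate was about 2 mm off in x. I corrected it from the wrist view.

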